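# Disc cutter: lay on the guide plate and hold the punch ready

### The arm

A 6-joint arm with a two-finger parallel gripper is mounted at the origin on the work surface. World frame = base frame: x ahead of the robot, y to its left, z up, the work surface at z = 0. Lengths are in m, angles in degrees, forces in N, time in s.
With the tool pointing down it reaches from about 0.4 to 0.825 m from the base axis. Payload 7 kg.
Tool frame: the origin (TCP) lies between the finger pads; the fingertips stand 19 mm ahead of it and the grasp point (between the pads) is the TCP; z points along the fingers, y is the line along which they close (so a half turn about z gives the same grasp; the last joint's range is limited). The gripper opens to 88 mm and grips with 3 to 60 N. Pads are 19 mm wide; open, the fingers measure 130 mm over their backs; the gripper's body (78 mm by 193 mm) begins 47 mm behind the grasp point.
Start: joints at [82.798, 20.546, 0.682, 0, -70.136, -16.507], TCP at [0.271, 0.618, 0.246] pointing down, gripper open.
Joint ranges: [-176.03, 176.03], [-82.01, 121.73], [-58.28, 71.71], [-173.87, 95.51], [-174.79, -0.11], [-173.66, 173.66]. Speed limits (degrees/s): [136.94, 136.94, 172.46, 180, 180, 180].

### API

Orientations are given as [roll, pitch, yaw] about the fixed x, y, z axes, in that order (R = Rz(yaw) Ry(pitch) Rx(roll)).
In Python, from plant import get_obs, snapshot, close_job, spot_in, spot_point gives the robot as it stands.
- The arm moves only by the tool play_rows, never from a script. Its argument "plan" is a list of rows, each a list of 6 numbers: the shift along the tool's x, y, z in cm, then the turn, a rotation vector about the tool's x, y, z in degrees. A call has 1 to 20 rows; each row shifts and turns the commanded pose from where the row before left it, along the tool's axes as they then stand; what a row does not reach is not made up. A row lasts 1/12 s, in which the tool goes at most 41.7 mm and 7.16 degrees, less where a joint would pass 70% of its speed; a pose out of reach is approached as far as the arm can. A call is refused whole if a number of a shift passes 4.17 or a number of a turn 7.16, either way. A call with a gripper value outside its range is refused whole. "grip" is the finger opening in cm, from 0 to 8.76, set as the call begins (left out, the last holds). The fingers move at their own pace and stop on an object; the grip force is fixed at half the most. Time passes only in rows, so rows that do not move let the fingers close. It gives the time, the measured TCP pose, the force, the opening and the grip force at its end, in the units of the state.
- get_obs(): the state, without advancing time (a new reading comes with each control period).
- snapshot(name): name is "side" or "top"; returns a dict with "frame" (420x560x3 uint8, red, green, blue), "fx", "fy", "cx", "cy" (pixels), "k1" (the pictures are not rectified: a ray, as slopes to the right and down, at radius r is drawn at 1 + k1 r^2 times it, then the intrinsics apply), "position" and "attitude" of the camera in the world. Camera axes: x right, y down, z forward; pixel columns grow to the right and rows downward; lengths in m; the calibration is good to about 2 mm. A picture is of the moment at which its call begins. There is no depth.
- close_job(): hands the job in; it is judged then, once.
Trained networks look in the newest picture that a camera, given by its name, has taken for a name from the list of things; names that differ only in an ending like _2 or _b are one class to them, and where a whole thing is asked for, a point or a joint stands for the part that bears it (a point fixed in the world has none). Each returns a list of dicts, best first, with "score" (0 to 1); they miss things now and then, are a little off and sometimes report something else, mostly with a low value. They report only what shows in the picture. A call takes as long as a camera call. They do not tell look-alikes from the thing itself.
- spot_in(camera, thing): "position" ([x, y, z] in m, in world coordinates, good to about 4 mm: the middle of the surface that is visible of it).
- spot_point(camera, thing): "position" ([x, y, z] in m, in world coordinates, good to about 4 mm: a listed point, or the origin of a listed thing).
The state is a dict: "clock": time; "joint_pos": joint angles; "qvel": joint speeds; "tau": joint torques, N m; "tool_pos": TCP position; "orientation": TCP orientation; "force": force on the tool from outside, world axes, zero at the start; "moment": the same for the moment, N m; "opening": finger opening in m; "gripper_force": force on a finger pad.
Only numpy, scipy, OpenCV 4.12 (cv2) and the standard library are available. Lean on these libraries where they do the work, as an engineer would, in place of code of your own. Each camera call takes 0.05 s, during which the arm holds its last target. There are 200 camera calls.

### The job

Set up the disc cutter, leaving everything else on the goldsmith's bench where it is: lay the loose guide plate flat on top of the cutter block with its edges flush all round and the large hole over the large hole, and let go of it. Then take the thickest punch from the wooden tray, lift it up and over the tool rack without bumping the rack, and finish holding it upright and still, centred over the plate's large hole with about a centimetre of air between its foot and the plate: the program ends while the gripper is still holding it there, not touching the plate.

Things in the scene. Friction and masses are not known exactly. Their poses are not given: they have to be found in the camera images.
- cutter: disc cutter block of dark steel, fixed to the bench, 80 x 50 x 40 mm (x, y, z). Origin at the centre of its underside, its top face 40 mm above. Two vertical through holes on its long centre line (x): a large one, 26 mm across, 17 mm from the centre towards -x, and a small one, 16 mm across, 24 mm from the centre towards +x. It is found left or right of the tool rack
- cutter_hole0 (a point): centre of the large hole's mouth, in the top face of the cutter block
- cutter_hole1 (a point): centre of the small hole's mouth, in the top face of the cutter block
- plate: loose steel guide plate, 80 x 50 x 10 mm (x, y, z), 0.18 to 0.33 kg, with the same outline and the same two holes as the cutter block (large at x = -17 mm, small at x = +24 mm). Lies flat on the bench, on the robot's side of the cutter block, turned from it by less than 0.6 rad. Origin at the centre of its underside
- plate_hole0 (a point): centre of the plate's large hole (26 mm), in its upper face; z up when the plate lies flat
- plate_hole1 (a point): centre of the plate's small hole (16 mm), in its upper face
- tray: wooden tray on the bench, fixed, 220 x 90 mm (long side x), rim 16 mm high and 6 mm thick, floor 6 mm thick; on the other side of the tool rack from the cutter. Three steel punches stand in a row in it, about 68 mm apart, in any order. Origin at the centre of its underside
- punch: the thickest punch: plain steel cylinder, 22 mm across, 70 mm tall, about 0.2 kg, standing upright in the tray. Origin at the centre of its lower end (its foot), z along its axis upwards
- punch_mid: another punch, 15 mm across, 70 mm tall, upright in the tray; to be left alone. Origin at the centre of its foot
- punch_small: another punch, 10 mm across, 70 mm tall, upright in the tray; to be left alone. Origin at the centre of its foot
- rack: wooden tool rack fixed to the bench in front of the robot, between cutter and tray: 250 mm long (x), 34 mm wide (y), with upright tool handles to 120 mm above the bench. Origin at the centre of its underside
- hammer: hammer with 220 mm overall length lying on the bench beyond the rack; leave alone
- brush: brush, 170 mm long, lying on the far part of the bench; leave alone
- jar: closed glass jar, 52 mm across, 60 mm tall, on the far left; origin at the centre of its underside; leave alone
- tin: open aluminium dish, 64 mm across, 25 mm tall, between robot and rack; origin at the centre of its underside; leave alone
- doming: brass doming block, a 50 mm cube, on the far right part of the bench; origin at the centre of its underside; leave alone
Mind the look-alikes: they are no part of the job. What is shaped like the cutter but blue or yellow is not meant.

How it is judged:
By the outcome, as a careful person would: the job done as asked, in the order asked, and still so for the second after the job is handed in, while the arm keeps its last pose, push and grip.
It also fails if it takes over 70 s, if anything falls off the work surface, if the arm or the gripper's body presses on something with over 40 N, if the wrist force passes 120 N, or if a joint passes its speed limit or range.

## Working session

There is one attempt and no reset: what is moved stays moved. The work goes in short steps, Python scripts to look and compute and a tool call to move; the robot and the scene stay as the last step left them, time stands still between calls to the robot, and variables do not carry over. Pictures are saved under pics/ and viewed, at most 10 in all, crops included, and the job is handed in when it is done.

Besides the shell and the picture viewer there is one more tool, called after "Request:" as name(argument=value, ...) on one line, values as JSON. play_rows: Moves the arm, as the interface text tells. Its arguments: {"type":"object","properties":{"plan":{"type":"array","items":{"type":"array","items":{"type":"number"}}},"grip":{"type":"number"}},"required":["plan"]}

```bash
mkdir -p pics
cat > h.py <<'E'
import numpy as np, cv2
from scipy.spatial.transform import Rotation as R
from plant import get_obs, snapshot, close_job, spot_in, spot_point
E
python3 - <<'E'
from h import *
o=get_obs(); print({k:np.round(v,3).tolist() for k,v in o.items()})
for c in ("top","side"):
    s=snapshot(c); cv2.imwrite(f"pics/{c}0.png",s["frame"][:,:,::-1])
    print(c,{k:s[k] for k in s if k!="frame"})
    for t in ["cutter","plate","punch","punch_mid","punch_small","rack","tray"]:
        print(t,[(np.round(d["position"],3).tolist(),round(d["score"],2)) for d in spot_point(c,t)[:4]])
    for t in ["cutter_hole0","cutter_hole1","plate_hole0","plate_hole1"]:
        print(t,[(np.round(d["position"],3).tolist(),round(d["score"],2)) for d in spot_point(c,t)[:4]])
E
```

```text
{'clock': 0.0, 'joint_pos': [82.8, 20.591, 0.634, -0.02, -70.134, -16.507], 'qvel': [0.038, -0.059, 0.087, -0.033, -0.02, -0.04], 'tau': [-0.001, -58.272, 29.305, 6.997, 0.007, -0.0], 'tool_pos': [0.271, 0.618, 0.245], 'orientation': [179.908, -0.008, -23.714], 'force': [-0.913, -0.672, -1.209], 'moment': [-0.029, 0.015, -0.054], 'gripper_force': 0.0, 'opening': 0.088}
top {'fx': 467.39467336380653, 'fy': 467.39467336380653, 'cx': 275.7689716390381, 'cy': 210.91007956270343, 'k1': -0.0035638486760261965, 'position': array([0.52639175, 0.03754857, 1.23485319]), 'attitude': array([-1.76813927e+02, -1.21023052e-01, -8.97068719e+01])}
cutter [([0.415, -0.42, -0.002], 0.96), ([0.561, -0.411, 0.002], 0.93), ([0.647, -0.114, 0.005], 0.83), ([0.489, -0.138, 0.0], 0.73)]
plate [([0.395, -0.29, 0.003], 0.82), ([0.572, 0.264, 0.004], 0.43)]
punch [([0.571, 0.264, 0.004], 0.51)]
punch_mid []
punch_small [([0.637, 0.252, 0.005], 0.49), ([0.395, -0.295, 0.001], 0.18)]
rack [([0.575, 0.004, 0.001], 0.62), ([0.377, -0.3, 0.012], 0.17)]
tray [([0.563, 0.267, -0.002], 0.63), ([0.392, -0.006, -0.0], 0.
[... 826 characters left out ...]
529, -0.264, 0.004], 0.64), ([0.56, -0.406, 0.002], 0.56)]
plate []
punch [([0.572, 0.26, 0.003], 0.68), ([0.568, 0.267, 0.001], 0.29)]
punch_mid [([0.501, 0.262, 0.006], 0.65)]
punch_small [([0.635, 0.249, 0.004], 0.66)]
rack [([0.571, -0.002, 0.002], 0.98), ([0.534, -0.263, 0.003], 0.51)]
tray [([0.572, 0.269, 0.001], 0.67)]
cutter_hole0 [([0.585, -0.409, 0.046], 0.84), ([0.546, -0.406, 0.041], 0.83), ([0.55, -0.256, 0.042], 0.71), ([0.468, -0.141, 0.038], 0.67)]
cutter_hole1 [([0.585, -0.409, 0.046], 0.84), ([0.546, -0.406, 0.041], 0.83), ([0.55, -0.256, 0.042], 0.71), ([0.468, -0.141, 0.038], 0.67)]
plate_hole0 [([0.512, -0.265, 0.042], 0.68)]
plate_hole1 [([0.512, -0.265, 0.042], 0.68)]
```

View pics/top0.png

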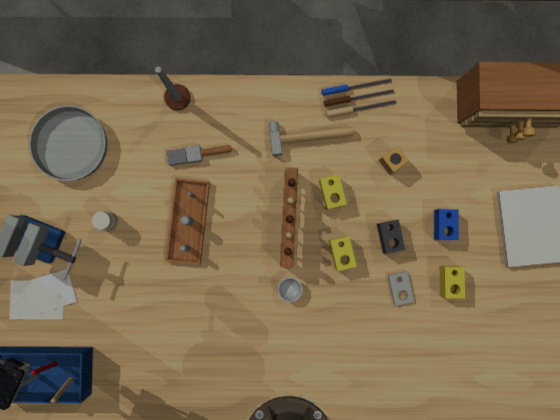

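View pics/side0.png

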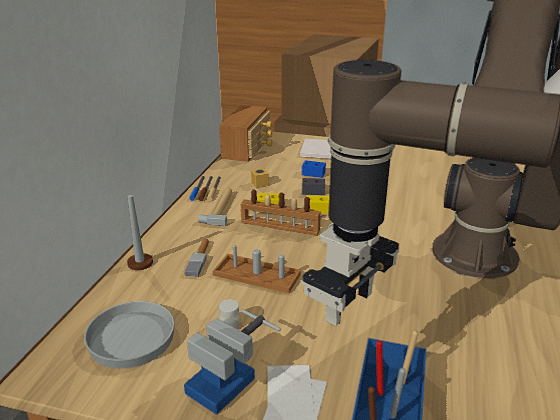

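```bash
cat >> h.py <<'E'
def rot(s): return R.from_euler("xyz",s["attitude"],degrees=True).as_matrix()
def world(s,uv,z):
    p=(np.array(uv,float)-[s["cx"],s["cy"]])/s["fx"]; q=p.copy()
    for _ in range(9): q=p/(1+s["k1"]*(q**2).sum(-1,keepdims=True))
    d=np.append(q,1); d=rot(s)@d
    return s["position"]+d*(z-s["position"][2])/d[2]
def pix(s,P):
    c=rot(s).T@(np.array(P)-s["position"]); q=c[:2]/c[2]
    return q*(1+s["k1"]*(q@q))*s["fx"]+[s["cx"],s["cy"]]
E
python3 - <<'E'
from h import *
s=snapshot("top"); f=s["frame"][:,:,::-1]
a=cv2.resize(f[205:315,365:475],(550,550),interpolation=cv2.INTER_CUBIC)
b=cv2.resize(f[170:270,165:215],(250,500),interpolation=cv2.INTER_CUBIC)
b=cv2.copyMakeBorder(b,0,50,0,0,cv2.BORDER_CONSTANT)
cv2.imwrite("pics/crop1.png",np.hstack([a,b]))
E
```

```text
(no output)
```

View pics/crop1.png

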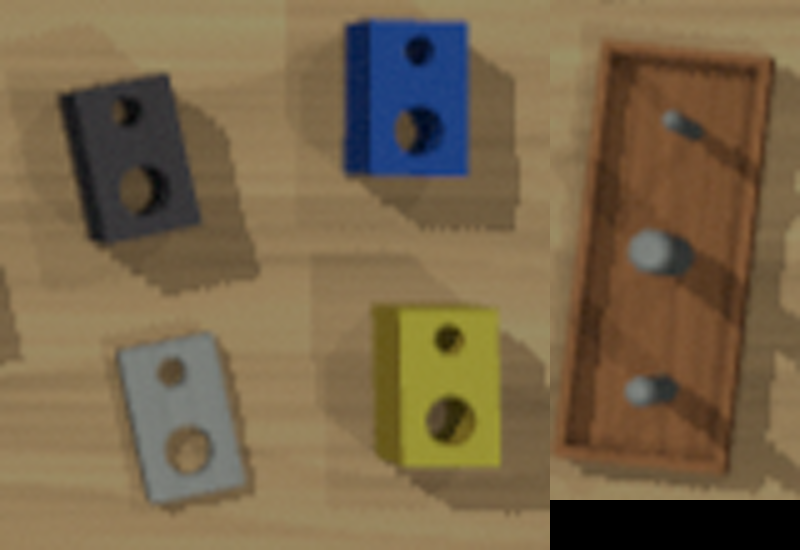

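```bash
cat >> h.py <<'E'
from scipy.optimize import minimize
from scipy.ndimage import map_coordinates
def gray(s): return cv2.GaussianBlur(s["frame"].astype(np.float32).mean(2),(0,0),0.6)
def edges(z,skip=()):
    t=np.linspace(-.9,.9,30); A=[]
    for i,(n,P) in enumerate({"+x":([1,0],np.c_[0*t+.04,t*.025]),"-x":([-1,0],np.c_[0*t-.04,t*.025]),
      "+y":([0,1],np.c_[t*.04,0*t+.025]),"-y":([0,-1],np.c_[t*.04,0*t-.025])}.values()):
        A.append((P,np.tile(n,(30,1))))
    a=np.linspace(0,2*np.pi,40,endpoint=False); c=np.c_[np.cos(a),np.sin(a)]
    A.append((c*.013+[-.017,0],-c)); A.append((c*.008+[.024,0],-c)); return A
def fit(s,x0,z,d=.0025,use=range(6),info=False):
    g=gray(s); A=edges(z)
    def val(p,each=False):
        c,n=np.cos(p[2]),np.sin(p[2]); M=np.array([[c,-n],[n,c]]); out=[]
        for i in use:
            P,N=A[i]; r=[]
            for sg in (1,-1):
                W=(P+sg*d*N)@M.T+p[:2]
                uv=np.array([pix(s,[*w,z]) for w in W])
                r.append(map_coordinates(g,[uv[:,1],uv[:,0]],order=1))
            D=r[0]-r[1]; out.append(abs(D.mean()) if i<4 else np.abs(D).mean()*.7)
        return out if each else -sum(out)
    best=None
    for k in range(4):
        st=np.array([x0+np.array(q)*[.003,.003,.05] for q in ([0,0,0],[1,.3,.2],[-.3,1,-.4],[(-1)**k,k-1.5,1-.6*k])])
        r=minimize(val,x0,method="Nelder-Mead",options=dict(initial_simplex=st,xatol=1e-5,fatol=1e-4))
        if best is None or r.fun<best.fun: best=r
    if info: print(np.round(val(best.x,True),1))
    return best.x
def ip(u,v): return ((u+.5)/5-.5+365,(v+.5)/5-.5+205)
E
python3 - <<'E'
from h import *
s=snapshot("top")
for nm,cs,z in (("cutter",[(70,93),(168,75),(200,222),(100,243)],.04),("plate",[(118,350),(210,335),(246,487),(152,503)],.01)):
    W=np.array([world(s,ip(*c),z) for c in cs]); print(nm,"corners",W.round(4).tolist())
    m=W.mean(0)[:2]; ax=(W[0]+W[1]-W[2]-W[3])[:2]; x0=np.array([*m,np.arctan2(ax[1],ax[0])]); print(x0)
    for d in (.002,.003):
        p=fit(s,x0,z,d,info=True); print(p.round(4),np.degrees(p[2]).round(2))
for t in ("cutter","plate","cutter_hole0","plate_hole0"):
  print(t,[np.round(q["position"],4).tolist() for q in spot_point("top",t) if q["position"][1]<-.2 and q["position"][1]>-.33])
for uv in [(186,220)]: print("punch",world(s,uv,.076))
E
```

```text
cutter corners [[0.5628, -0.2279, 0.04], [0.5723, -0.2781, 0.04], [0.4973, -0.2938, 0.04], [0.4864, -0.2426, 0.04]]
[ 0.52969672 -0.26060485  0.19827004]
[38.  15.2 17.5 24.1  8.8 11.2]
[ 0.5302 -0.2621  0.2075] 11.89
[51.2 20.3 22.1 31.1 11.4 15.1]
[ 0.5303 -0.2623  0.2031] 11.63
plate corners [[0.4298, -0.2586, 0.01], [0.4378, -0.3067, 0.01], [0.3593, -0.3247, 0.01], [0.3509, -0.2757, 0.01]]
[ 0.39446924 -0.29143379  0.21868405]
[ 7.8 18.7 21.9 16.  14.5 20.1]
[ 0.3947 -0.292   0.2117] 12.13
[ 9.1 23.5 25.9 19.5 18.2 27.1]
[ 0.3947 -0.2921  0.2118] 12.13
cutter [[0.5302, -0.264, 0.0026]]
plate [[0.3956, -0.2944, 0.0006]]
cutter_hole0 [[0.5564, -0.2585, 0.0437], [0.5159, -0.2699, 0.0404]]
plate_hole0 [[0.4195, -0.2922, 0.0106], [0.376, -0.3001, 0.0109]]
punch [0.56716946 0.25792816 0.076     ]
```

Candidates for the cutter: dark (391,237), blue (447,224), and yellow (333,192), (343,254) and (453,283). I choose the dark one. The crop confirms it as dark steel, with the grey plate at (401,288) on the robot's side and both large holes towards the robot. The thickest punch is the middle one in the tray, at (186,220).

Request:
play_rows(plan=[[0, 0, 0, 0, 0, 7], [0, 0, 0, 0, 0, 7], [0, 0, 0, 0, 0, 7], [0, 0, 0, 0, 0, 7], [0, 0, 0, 0, 0, 7], [0, 0, 0, 0, 0, 7], [0, 0, 0, 0, 0, 7], [0, 0, 0, 0, 0, 7], [0, 0, 0, 0, 0, 7], [0, 0, 0, 0, 0, 7], [0, 0, 0, 0, 0, 7], [0, 0, 0, 0, 0, 7], [0, 0, 0, 0, 0, 7], [0, 0, 0, 0, 0, 7], [0, 0, 0, 0, 0, 7], [0, 0, 0, 0, 0, 7], [0, 0, 0, 0, 0, 7], [0, 0, 0, 0, 0, 7], [0, 0, 0, 0, 0, 7], [0, 0, 0, 0, 0, 7]], grip=8.76)

```text
clock: 3.17
tool_pos: [0.2714, 0.618, 0.2456]
orientation: [-180.0, 0.0, -164.1]
force: [-0.4, 0.6, 0.1]
opening: 0.0878
gripper_force: 0.0
```

```bash
cat >> h.py <<'E'
def togo(target,yaw=None,o=None):
    "tool-frame shift (cm) from the measured pose, and turn about tool z (deg) to reach yaw (level tool assumed)"
    o=o or get_obs(); T=R.from_euler("xyz",o["orientation"],degrees=True)
    d=T.inv().apply(np.array(target)-o["tool_pos"])*100
    print("pos",np.round(o["tool_pos"],4),"rpy",np.round(o["orientation"],2),"F",np.round(o["force"],1),"open",round(o["opening"],4),"t",round(o["clock"],2))
    print("  shift cm",d.round(3), "turn z", None if yaw is None else round((o["orientation"][2]-yaw+180)%360-180,2))
E
python3 - <<'E'
from h import *
togo([.52,.2,.245],-167.9)
E
```

```text
pos [0.2714 0.618  0.2456] rpy [-180.      0.   -164.06] F [-0.4  0.6  0.1] open 0.0878 t 3.17
  shift cm [-12.418 -47.02    0.056] turn z 3.84
```

Request:
play_rows(plan=[[-1.035, -3.918, 0, 0, 0, 0], [-1.035, -3.918, 0, 0, 0, 0], [-1.035, -3.918, 0, 0, 0, 0], [-1.035, -3.918, 0, 0, 0, 0], [-1.035, -3.918, 0, 0, 0, 0], [-1.035, -3.918, 0, 0, 0, 0], [-1.035, -3.918, 0, 0, 0, 0], [-1.035, -3.918, 0, 0, 0, 0], [-1.035, -3.918, 0, 0, 0, 0], [-1.035, -3.918, 0, 0, 0, 0], [-1.035, -3.918, 0, 0, 0, 0], [-1.035, -3.918, 0, 0, 0, 0], [0, 0, 0, 0, 0, 3.84], [1.73, -3.5, 0, 0, 0, 0], [1.73, -3.5, 0, 0, 0, 0], [1.73, -3.5, 0, 0, 0, 0], [1.73, -3.5, 0, 0, 0, 0], [1.73, -3.5, 0, 0, 0, 0], [1.73, -3.5, 0, 0, 0, 0], [1.73, -3.5, 0, 0, 0, 0]])

```text
clock: 4.83
tool_pos: [0.4563, -0.0654, 0.246]
orientation: [-180.0, 0.1, -167.5]
force: [1.2, -0.6, 0.4]
opening: 0.0877
gripper_force: 0.0
```

Request:
play_rows(plan=[[1.73, -3.5, 0, 0, 0, 0], [1.73, -3.5, 0, 0, 0, 0], [1.73, -3.5, 0, 0, 0, 0], [1.73, -3.5, 0, 0, 0, 0], [1.73, -3.5, 0, 0, 0, 0], [1.73, -3.5, 0, 0, 0, 0], [0, 0, 3, 0, 0, 0], [0, 0, 3, 0, 0, 0], [0, 0, 3, 0, 0, 0], [0, 0, 3, 0, 0, 0], [0, 0, 0, 0, 0, 0], [0, 0, 0, 0, 0, 0]])

```text
clock: 5.83
tool_pos: [0.4003, -0.2912, 0.1251]
orientation: [179.9, -0.2, -167.5]
force: [0.3, 0.9, 1.5]
opening: 0.0872
gripper_force: 0.0
```

Run:
```python
from h import *
togo([.3947+.001,-.292+.0002,.022],-167.87)
s=snapshot("top");cv2.imwrite("pics/t2.png",cv2.resize(s["frame"][200:330,350:480,::-1],(520,520),interpolation=cv2.INTER_CUBIC))
```

```text
pos [ 0.4003 -0.2912  0.1251] rpy [ 1.7993e+02 -1.7000e-01 -1.6754e+02] F [0.3 0.9 1.5] open 0.0872 t 5.83
  shift cm [ 0.426  0.029 10.31 ] turn z 0.33
```

Request:
play_rows(plan=[[0.43, 0.05, 2, 0, 0, 0.2], [0, 0, 2, 0, 0, 0], [0, 0, 2, 0, 0, 0], [0, 0, 2, 0, 0, 0], [0, 0, 1, 0, 0, 0], [0, 0, 0.7, 0, 0, 0], [0, 0, 0, 0, 0, 0], [0, 0, 0, 0, 0, 0], [0, 0, 0, 0, 0, 0]])

```text
clock: 6.63
tool_pos: [0.3979, -0.292, 0.03]
orientation: [-179.9, 0.1, -167.7]
force: [-0.8, 0.6, -0.5]
opening: 0.0876
gripper_force: 0.0
```

Run:
```python
from h import *
togo([.3947+.001,-.292+.0002,.0215],-167.87)
```

```text
pos [ 0.3979 -0.292   0.03  ] rpy [-1.7992e+02  1.3000e-01 -1.6772e+02] F [-0.8  0.6 -0.5] open 0.0876 t 6.63
  shift cm [0.216 0.067 0.852] turn z 0.15
```

```bash
cat >> h.py <<'E'
def avg(n=6):
    L=[]
    for _ in range(n): L.append(get_obs()); snapshot("top")
    P=np.array([l["tool_pos"] for l in L]); o=dict(L[-1]); print("std mm",(P.std(0)*1e3).round(2))
    Y=np.array([l["orientation"] for l in L]); Y[:,0]%=360; o["tool_pos"]=P.mean(0); o["orientation"]=Y.mean(0); o["force"]=np.mean([l["force"] for l in L],0); return o
E
python3 - <<'E'
from h import *
togo([.3947+.001,-.292+.0002,.0215],-167.87,avg())
E
```

```text
std mm [0.31 0.07 0.31]
pos [ 0.3975 -0.2919  0.0296] rpy [ 1.8005e+02  1.0000e-01 -1.6774e+02] F [-0.2 -0.1 -0.2] open 0.0876 t 6.88
  shift cm [0.175 0.046 0.812] turn z 0.13
```

Request:
play_rows(plan=[[0.15, 0.04, 0.4, 0, 0, 0.1], [0, 0, 0.38, 0, 0, 0], [0, 0, 0, 0, 0, 0], [0, 0, 0, 0, 0, 0], [0, 0, 0, 0, 0, 0], [0, 0, 0, 0, 0, 0]])

```text
clock: 7.43
tool_pos: [0.3952, -0.2916, 0.0207]
orientation: [-180.0, -0.0, -167.8]
force: [0.0, 1.1, -0.6]
opening: 0.088
gripper_force: 0.0
```

Request:
play_rows(plan=[[0, 0, 0, 0, 0, 0], [0, 0, 0, 0, 0, 0], [0, 0, 0, 0, 0, 0], [0, 0, 0, 0, 0, 0], [0, 0, 0, 0, 0, 0], [0, 0, 0, 0, 0, 0], [0, 0, 0, 0, 0, 0], [0, 0, 0, 0, 0, 0], [0, 0, 0, 0, 0, 0], [0, 0, 0, 0, 0, 0], [0, 0, 0, 0, 0, 0], [0, 0, 0, 0, 0, 0]], grip=4.0)

```text
clock: 8.43
tool_pos: [0.3953, -0.2916, 0.0208]
orientation: [-180.0, 0.0, -167.8]
force: [0.8, -0.2, 1.4]
opening: 0.0493
gripper_force: 30.0
```

Run:
```python
from h import *
o=avg(5)
print(o["gripper_force"])
togo([.3947+.001,-.292+.0002,.0215],-167.87,o)
```

```text
std mm [0.02 0.01 0.01]
29.99999687075615
pos [ 0.3952 -0.2916  0.0208] rpy [ 1.8001e+02  1.0000e-02 -1.6785e+02] F [ 0.6 -0.7  0.5] open 0.0496 t 8.63
  shift cm [-0.041 -0.026 -0.069] turn z 0.02
```

Request:
play_rows(plan=[[0, 0, -0.5, 0, 0, 0], [0, 0, -1.5, 0, 0, 0], [0, 0, -2, 0, 0, 0], [0, 0, -2, 0, 0, 0], [0, 0, -1, 0, 0, 0], [-2, 0, 0, 0, 0, 0.4], [-3, 0, 0, 0, 0, 0], [-3, 0, 0, 0, 0, 0], [-3, 0, 0, 0, 0, 0], [-2, 0, 0, 0, 0, 0], [-0.8, 0, 0, 0, 0, 0], [0, 0, 0, 0, 0, 0], [0, 0, 0, 0, 0, 0], [0, 0, 0, 0, 0, 0], [0, 0, 0, 0, 0, 0]])

```text
clock: 9.93
tool_pos: [0.5289, -0.2635, 0.0907]
orientation: [180.0, -0.0, -168.3]
force: [-0.4, 0.9, -0.7]
opening: 0.0497
gripper_force: 30.0
```

Run:
```python
from h import *
o=avg(5)
print(o["gripper_force"])
togo([.5307,-.2618,.0608],-168.25,o)
```

```text
std mm [0.3  0.04 0.11]
29.999960213899612
pos [ 0.5294 -0.2636  0.0909] rpy [ 1.7999e+02 -1.0000e-02 -1.6828e+02] F [-0.1  0.1 -1.8] open 0.0497 t 10.13
  shift cm [-0.165  0.145  3.014] turn z -0.03
```

Request:
play_rows(plan=[[-0.13, 0.14, 0.7, 0, 0, 0], [0, 0, 0.7, 0, 0, 0], [0, 0, 0.7, 0, 0, 0], [0, 0, 0.5, 0, 0, 0], [0, 0, 0, 0, 0, 0], [0, 0, 0, 0, 0, 0], [0, 0, 0, 0, 0, 0], [0, 0, 0, 0, 0, 0], [0, 0, 0, 0, 0, 0], [0, 0, 0, 0, 0, 0]])

```text
clock: 11.02
tool_pos: [0.5314, -0.2618, 0.0651]
orientation: [-180.0, 0.0, -168.2]
force: [0.1, -0.2, -1.6]
opening: 0.0494
gripper_force: 30.0
```

Run:
```python
from h import *
o=avg(5)
togo([.5307,-.2618,.0608],-168.25,o)
```

```text
std mm [0.04 0.02 0.05]
pos [ 0.5313 -0.2617  0.065 ] rpy [ 1.8001e+02  2.0000e-02 -1.6825e+02] F [-0.   0.1 -2.1] open 0.0499 t 11.22
  shift cm [0.062 0.007 0.42 ] turn z 0.0
```

Request:
play_rows(plan=[[0.06, 0, 0.2, 0, 0, 0], [0, 0, 0.1, 0, 0, 0], [0, 0, 0.1, 0, 0, 0], [0, 0, 0.02, 0, 0, 0], [0, 0, 0, 0, 0, 0], [0, 0, 0, 0, 0, 0], [0, 0, 0, 0, 0, 0], [0, 0, 0, 0, 0, 0]])

```text
clock: 11.93
tool_pos: [0.5305, -0.2618, 0.0608]
orientation: [180.0, -0.0, -168.2]
force: [-3.1, 1.4, 5.0]
opening: 0.0491
gripper_force: 30.0
```

Run:
```python
from h import *
o=avg(4)
togo([.5307,-.2618,.0608],-168.25,o)
```

```text
std mm [0.02 0.01 0.01]
pos [ 0.5305 -0.2618  0.0608] rpy [ 1.8000e+02 -1.0000e-02 -1.6825e+02] F [-3.2  1.7  5. ] open 0.0495 t 12.08
  shift cm [-0.023 -0.003  0.003] turn z 0.0
```

Request:
play_rows(plan=[[0, 0, 0, 0, 0, 0], [0, 0, 0, 0, 0, 0], [0, 0, 0, 0, 0, 0], [0, 0, 0, 0, 0, 0], [0, 0, 0, 0, 0, 0], [0, 0, 0, 0, 0, 0], [0, 0, -1, 0, 0, 0], [0, 0, -3, 0, 0, 0], [0, 0, -4, 0, 0, 0], [0, 0, -4, 0, 0, 0], [0, 0, -4, 0, 0, 0], [0, 3, -2, 0, 0, 0], [0, 4, 0, 0, 0, 0], [0, 4, 0, 0, 0, 0], [0, 4, 0, 0, 0, 0], [0, 4, 0, 0, 0, 0], [0, 4, 0, 0, 0, 0], [0, 4, 0, 0, 0, 0], [0, 4, 0, 0, 0, 0], [0, 4, 0, 0, 0, 0]], grip=8.76)

```text
clock: 13.8
tool_pos: [0.4585, 0.0825, 0.2418]
orientation: [180.0, 0.1, -168.2]
force: [0.5, 0.7, -1.0]
opening: 0.0877
gripper_force: 0.0
```

Run:
```python
from h import *
togo([.567,.258,.2])
s=snapshot("top")
a=cv2.resize(s["frame"][210:270,360:420,::-1],(480,480),interpolation=cv2.INTER_CUBIC)
cv2.imwrite("pics/t3.png",np.hstack([a,cv2.resize(s["frame"][100:310,130:270,::-1],(320,480))]))
for d in (.002,.003,.004):
    p=fit(s,np.array([.5302,-.262,.205]),.05,d,info=True); print("plate",p.round(4),np.degrees(p[2]).round(2))
for t in ("plate","plate_hole0"):
  print(t,[np.round(q["position"],4).tolist() for q in spot_point("top",t)[:2]])
```

```text
pos [0.4585 0.0825 0.2418] rpy [ 1.7997e+02  1.0000e-01 -1.6825e+02] F [ 0.5  0.7 -1. ] open 0.0877 t 13.8
  shift cm [-14.189  14.974   4.207] turn z None
[ 6.1 26.7 60.8 18.  35.3 39.5]
plate [ 0.5293 -0.2597  0.2025] 11.6
[ 7.1 35.3 79.5 24.  47.5 54.3]
plate [ 0.5292 -0.2599  0.2039] 11.68
[ 6.  40.1 89.7 27.8 54.5 64.2]
plate [ 0.5291 -0.2601  0.1984] 11.37
plate [[0.5305, -0.2634, 0.0432], [0.4981, 0.2637, 0.0031]]
plate_hole0 [[0.5537, -0.258, 0.0473], [0.5115, -0.2657, 0.0522]]
```

View pics/t3.png

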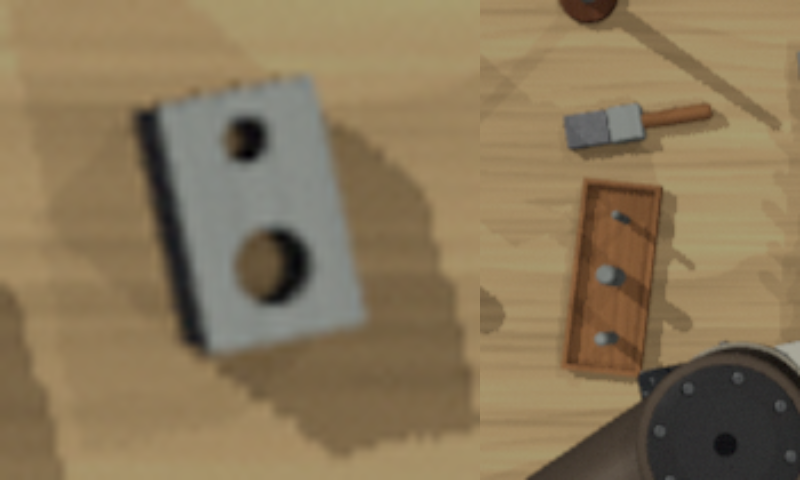

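```bash
cat >> h.py <<'E'
def profile(s,p,z,i,offs):
    g=s["frame"].astype(np.float32).mean(2); A=edges(z); P,N=A[i]; c,n=np.cos(p[2]),np.sin(p[2]); M=np.array([[c,-n],[n,c]])
    out=[]
    for d in offs:
        uv=np.array([pix(s,[*w,z]) for w in (P*.9+P.mean(0)*.1+d*N)@M.T+p[:2]])
        out.append(map_coordinates(g,[uv[:,1],uv[:,0]],order=1).mean())
    return np.array(out)
E
python3 - <<'E'
from h import *
s=snapshot("top"); s0=dict(s); s0["frame"]=cv2.imread("pics/top0.png")[:,:,::-1]
offs=np.arange(-8,8.1,1)/1000
print(offs*1e3)
p=np.array([.5302,-.2622,.205])
for i,n in enumerate(("+x","-x","+y","-y")):
    print(n,"cutter z.04",profile(s0,p,.04,i,offs).round(0))
    print(n,"plate  z.05",profile(s,p,.05,i,offs).round(0))
print("+y cutter before z0",profile(s0,p,.0,2,offs).round(0)); print("+y now z0",profile(s,p,.0,2,offs).round(0))
E
```

```text
[-8. -7. -6. -5. -4. -3. -2. -1.  0.  1.  2.  3.  4.  5.  6.  7.  8.]
+x cutter z.04 [ 52.  53.  55.  55.  55.  57.  62.  72.  84.  96. 106. 114. 118. 120.
 121. 122. 123.]
+x plate  z.05 [129. 133. 135. 135. 134. 132. 129. 126. 123. 122. 123. 127. 130. 132.
 133. 134. 135.]
-x cutter z.04 [55. 56. 56. 56. 55. 56. 58. 62. 68. 72. 76. 79. 81. 82. 83. 83. 84.]
-x plate  z.05 [135. 136. 136. 136. 136. 135. 132. 125. 117. 108. 100.  95.  92.  92.
  92.  93.  93.]
+y cutter z.04 [55. 55. 55. 55. 55. 54. 52. 48. 42. 35. 30. 28. 28. 30. 36. 45. 58.]
+y plate  z.05 [135. 135. 135. 136. 136. 137. 137. 135. 130. 121. 105.  84.  63.  47.
  38.  35.  39.]
-y cutter z.04 [54. 54. 55. 55. 56. 57. 60. 67. 76. 83. 88. 91. 93. 93. 93. 94. 95.]
-y plate  z.05 [135. 135. 134. 132. 130. 125. 118. 111. 107. 104. 103. 103. 103. 104.
 104. 104. 105.]
+y cutter before z0 [ 35.  30.  28.  28.  29.  34.  43.  54.  68.  82.  93.  98. 100. 101.
 101. 101. 101.]
+y now z0 [ 79.  60.  45.  37.  35.  39.  49.  61.  76.  91. 102. 108. 110. 110.
 111. 111. 111.]
```

Request:
play_rows(plan=[[0, -3, 0, 0, 0, 0], [0, -4, 0, 0, 0, 0], [0, -4, 0, 0, 0, 0], [0, -4, 0, 0, 0, 0], [0, -4, 0, 0, 0, 0], [0, -4, 0, 0, 0, 0], [0, -4, 0, 0, 0, 0], [0, -4, 0, 0, 0, 0], [0, -4, 0, 0, 0, 0], [0, 0, 4, 0, 0, 0], [0, 0, 4, 0, 0, 0], [0, 0, 4, 0, 0, 0], [0, 0, 2, 0, 0, 0], [0, 0, 0, 0, 0, 0], [0, 0, 0, 0, 0, 0], [0, 0, 0, 0, 0, 0]])

```text
clock: 15.33
tool_pos: [0.5315, -0.263, 0.1024]
orientation: [-179.9, 0.1, -168.3]
force: [0.3, 0.2, 0.8]
opening: 0.0877
gripper_force: 0.0
```

Run:
```python
from h import *
togo([.5305,-.2618,.0608],-168.25,avg(4))
```

```text
std mm [0.17 0.28 0.2 ]
pos [ 0.5318 -0.2627  0.1028] rpy [ 1.8009e+02  1.7000e-01 -1.6826e+02] F [0.2 0.1 0.7] open 0.0874 t 15.48
  shift cm [0.121 0.116 4.196] turn z -0.01
```

Request:
play_rows(plan=[[0.05, 0.08, 1.5, 0, 0, 0], [0, 0, 1.5, 0, 0, 0], [0, 0, 0.7, 0, 0, 0], [0, 0, 0.2, 0, 0, 0], [0, 0, 0, 0, 0, 0], [0, 0, 0, 0, 0, 0], [0, 0, 0, 0, 0, 0], [0, 0, 0, 0, 0, 0]])

```text
clock: 16.2
tool_pos: [0.5305, -0.2613, 0.0623]
orientation: [-180.0, 0.1, -168.2]
force: [-0.4, -0.4, -0.2]
opening: 0.0876
gripper_force: 0.0
```

Run:
```python
from h import *
togo([.5305,-.2618,.0608],-168.25,avg(4))
```

```text
std mm [0.13 0.02 0.14]
pos [ 0.5303 -0.2612  0.0622] rpy [ 1.8002e+02  5.0000e-02 -1.6824e+02] F [-0.3  0.1 -0.2] open 0.0881 t 16.35
  shift cm [-0.006 -0.059  0.135] turn z 0.01
```

Request:
play_rows(plan=[[0, -0.05, 0.1, 0, 0, 0], [0, 0, 0, 0, 0, 0], [0, 0, 0, 0, 0, 0], [0, 0, 0, 0, 0, 0]])

```text
clock: 16.73
tool_pos: [0.5301, -0.2616, 0.0605]
orientation: [180.0, -0.0, -168.2]
force: [-0.1, -0.7, 0.8]
opening: 0.0874
gripper_force: 0.0
```

Request:
play_rows(plan=[[0, 0, 0, 0, 0, 0], [0, 0, 0, 0, 0, 0], [0, 0, 0, 0, 0, 0], [0, 0, 0, 0, 0, 0], [0, 0, 0, 0, 0, 0], [0, 0, 0, 0, 0, 0], [0, 0, 0, 0, 0, 0], [0, 0, 0, 0, 0, 0], [0, 0, 0, 0, 0, 0], [0, 0, 0, 0, 0, 0], [0, 0, -0.3, 0, 0, 0], [0, 0, 0, 0, 0, 0], [-0.04, -0.24, 0, 0, 0, 0], [0, 0, 0, 0, 0, 0], [0, 0, 0, 0, 0, 0], [0, 0, 0, 0, 0, 0]], grip=4.0)

```text
clock: 18.07
tool_pos: [0.5308, -0.2639, 0.0634]
orientation: [180.0, -0.0, -168.3]
force: [-0.4, 0.2, -2.5]
opening: 0.0493
gripper_force: 30.0
```

Run:
```python
from h import *
# old place + 0.4mm along plate x, -2.4mm along plate y
c,n=np.cos(.2051),np.sin(.2051)
t=np.array([.5305,-.2618])+.0004*np.array([c,n])-.0024*np.array([-n,c]); print(t)
togo([*t,.061],-168.25,avg(4))
```

```text
[ 0.53138041 -0.26406823]
std mm [0.03 0.02 0.02]
pos [ 0.5309 -0.2639  0.0634] rpy [ 1.7999e+02 -1.0000e-02 -1.6825e+02] F [-0.1 -0.3 -2.2] open 0.0495 t 18.22
  shift cm [-0.048 -0.025  0.244] turn z -0.0
```

Request:
play_rows(plan=[[-0.01, -0.02, 0.1, 0, 0, 0], [0, 0, 0.1, 0, 0, 0], [0, 0, 0.07, 0, 0, 0], [0, 0, 0, 0, 0, 0], [0, 0, 0, 0, 0, 0], [0, 0, 0, 0, 0, 0]])

```text
clock: 18.77
tool_pos: [0.5311, -0.2641, 0.0608]
orientation: [180.0, -0.0, -168.2]
force: [0.9, 0.7, -1.8]
opening: 0.0494
gripper_force: 30.0
```

Request:
play_rows(plan=[[0, 0, 0, 0, 0, 0], [0, 0, 0, 0, 0, 0], [0, 0, 0, 0, 0, 0], [0, 0, 0, 0, 0, 0], [0, 0, 0, 0, 0, 0], [0, 0, 0, 0, 0, 0], [0, 0, -1, 0, 0, 0], [0, 0, -3, 0, 0, 0], [0, 0, -4, 0, 0, 0], [0, 0, -4, 0, 0, 0], [0, 0, -4, 0, 0, 0], [0, 3, -2, 0, 0, 0], [0, 4, 0, 0, 0, 0], [0, 4, 0, 0, 0, 0], [0, 4, 0, 0, 0, 0], [0, 4, 0, 0, 0, 0], [0, 4, 0, 0, 0, 0], [0, 4, 0, 0, 0, 0], [0, 4, 0, 0, 0, 0], [0, 4, 0, 0, 0, 0]], grip=8.76)

```text
clock: 20.43
tool_pos: [0.459, 0.0802, 0.242]
orientation: [180.0, 0.1, -168.2]
force: [1.2, 0.2, -0.7]
opening: 0.0879
gripper_force: 0.0
```

Run:
```python
from h import *
togo([.567,.258,.2])
s=snapshot("top")
a=cv2.resize(s["frame"][210:270,360:420,::-1],(480,480),interpolation=cv2.INTER_CUBIC)
cv2.imwrite("pics/t4.png",a)
for d in (.002,.003,.004):
    p=fit(s,np.array([.5302,-.262,.205]),.05,d); print("plate",p.round(4),np.degrees(p[2]).round(2))
offs=np.arange(-5,5.1,1)/1000
p=np.array([.5302,-.2622,.205])
for i,n in enumerate(("+x","-x","+y","-y")):
    print(n,"plate  z.05",profile(s,p,.05,i,offs).round(0))
# punch top: fit circle at z=.076 by Hough-free blob
g=s["frame"][205:235,172:205].astype(int); m=(g[:,:,0]-g[:,:,2]<12).astype(np.uint8)
print(m)
```

```text
pos [0.459  0.0802 0.242 ] rpy [ 1.7997e+02  9.0000e-02 -1.6825e+02] F [ 1.2  0.2 -0.7] open 0.0879 t 20.43
  shift cm [-14.194  15.205   4.234] turn z None
plate [ 0.5303 -0.2618  0.2022] 11.58
plate [ 0.5303 -0.2619  0.2026] 11.61
plate [ 0.5304 -0.262   0.2027] 11.62
+x plate  z.05 [135. 135. 135. 134. 133. 131. 130. 128. 129. 131. 132.]
-x plate  z.05 [136. 136. 134. 129. 121. 112. 104.  96.  93.  91.  92.]
+y plate  z.05 [137. 136. 134. 127. 116.  98.  78.  59.  45.  37.  33.]
-y plate  z.05 [135. 134. 133. 131. 127. 121. 114. 109. 106. 104. 104.]
[[0 0 0 0 0 0 0 0 0 0 0 0 0 0 0 0 0 0 0 0 0 0 0 0 0 0 0 0 0 0 0 0 0]
 [0 0 0 0 0 0 0 0 0 0 0 0 0 0 0 0 0 0 0 0 0 0 0 0 0 0 0 0 0 0 0 0 0]
 [0 0 0 0 0 0 0 0 0 0 0 0 0 0 0 0 0 0 0 0 0 0 0 0 0 0 0 0 0 0 0 0 0]
 [0 0 0 0 0 0 0 0 0 0 0 0 0 0 0 0 0 0 0 0 0 0 0 0 0 0 0 0 0 0 0 0 0]
 [0 0 0 0 0 0 0 0 0 0 0 0 0 0 0 0 0 0 0 0 0 0 0 0 0 0 0 0 0 0 0 0 0]
 [0 0 0 0 0 0 0 0 0 0 0 0 0 0 0 0 0 0 0 0 0 0 0 0 0 0 0 0 0 0 0 0 0]
 [0 0 0 0 0 0 0 0 0 0 0 0 0 0 0 0 0 0 0 0 0 0 0 0 0 0 0 0 0 0 0 0 0]
 [0 0 0 0 0 0 0 0 0 0 0 0 0 0 0 0 0 0 0 0 0 0 0 0 0 0 0 0 
[... 829 characters left out ...]
 0 0 0 0]
 [0 0 0 0 0 0 0 0 0 0 0 0 0 0 0 0 0 0 0 0 0 0 0 0 0 0 0 0 0 0 0 0 0]
 [0 0 0 0 0 0 0 0 0 0 0 0 0 0 0 0 0 0 0 0 0 0 0 0 0 0 0 0 0 0 0 0 0]
 [0 0 0 0 0 0 0 0 0 0 0 0 0 0 0 0 0 0 0 0 0 0 0 0 0 0 0 0 0 0 0 0 0]
 [0 0 0 0 0 0 0 0 0 0 0 0 0 0 0 0 0 0 0 0 0 0 0 0 0 0 0 0 0 0 0 0 0]
 [0 0 0 0 0 0 0 0 0 0 0 0 0 0 0 0 0 0 0 0 0 0 0 0 0 0 0 0 0 0 0 0 0]
 [0 0 0 0 0 0 0 0 0 0 0 0 0 0 0 0 0 0 0 0 0 0 0 0 0 0 0 0 0 0 0 0 0]
 [0 0 0 0 0 0 0 0 0 0 0 0 0 0 0 0 0 0 0 0 0 0 0 0 0 0 0 0 0 0 0 0 0]
 [0 0 0 0 0 0 0 0 0 0 0 0 0 0 0 0 0 0 0 0 0 0 0 0 0 0 0 0 0 0 0 0 0]
 [0 0 0 0 0 0 0 0 0 0 0 0 0 0 0 0 0 0 0 0 0 0 0 0 0 0 0 0 0 0 0 0 0]
 [0 0 0 0 0 0 0 0 0 0 0 0 0 0 0 0 0 0 0 0 0 0 0 0 0 0 0 0 0 0 0 0 0]]
```

View pics/t4.png

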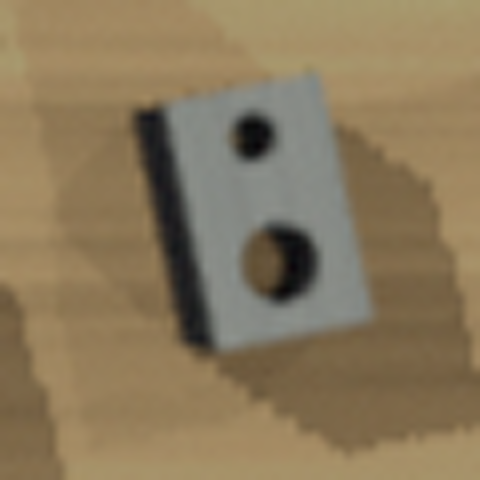

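The plate is now flush with the block: it fits at (.5303,-.2619) and the cutter at (.5302,-.2622), and its large hole at crop (280,262) lies over the block's large hole. Next is the punch.

Request:
play_rows(plan=[[-2.37, 2.53, 0, 0, 0, 0], [-2.37, 2.53, 0, 0, 0, 0], [-2.37, 2.53, 0, 0, 0, 0], [-2.37, 2.53, 0, 0, 0, 0], [-2.37, 2.53, 0, 0, 0, 0], [-2.37, 2.53, 0, 0, 0, 0], [0, 0, 3, 0, 0, 0], [0, 0, 3, 0, 0, 0], [0, 0, 3, 0, 0, 0], [0, 0, 0, 0, 0, 0], [0, 0, 0, 0, 0, 0], [0, 0, 0, 0, 0, 0]])

```text
clock: 21.48
tool_pos: [0.5691, 0.2565, 0.1531]
orientation: [180.0, 0.1, -168.2]
force: [0.4, -0.4, 0.1]
opening: 0.0875
gripper_force: 0.0
```

Run:
```python
from h import *
o=avg(4); s=snapshot("top"); w=world(s,(185.1,220.35),.076); print("punch cam",w)
togo([w[0]+.0005,w[1]-.002,.056],-168.25,o)
s=snapshot("side")
for t in ("punch","plate_hole0","plate","cutter"):
  print(t,[(np.round(q["position"],4).tolist(),round(q["score"],2)) for q in spot_point("side",t)[:3]])
cv2.imwrite("pics/s1.png",np.hstack([cv2.resize(s["frame"][230:310,190:310,::-1],(480,320)),cv2.resize(s["frame"][160:220,270:330,::-1],(320,320))]))
```

```text
std mm [0.1  0.11 0.21]
punch cam [0.56628955 0.26014592 0.076     ]
pos [0.5692 0.2567 0.1534] rpy [ 179.94    0.18 -168.23] F [ 0.3 -0.3  0.1] open 0.0877 t 21.63
  shift cm [0.24  0.179 9.741] turn z 0.02
punch [([0.5727, 0.2613, 0.0024], 0.78)]
plate_hole0 [([0.5576, -0.2587, 0.0516], 0.65), ([0.5163, -0.269, 0.0542], 0.6)]
plate [([0.5292, -0.2686, 0.0417], 0.59), ([0.569, 0.2668, 0.0045], 0.18)]
cutter [([0.4902, -0.1376, -0.003], 0.64), ([0.5632, -0.4063, 0.0021], 0.62), ([0.5312, -0.2636, 0.0032], 0.54)]
```

View pics/s1.png

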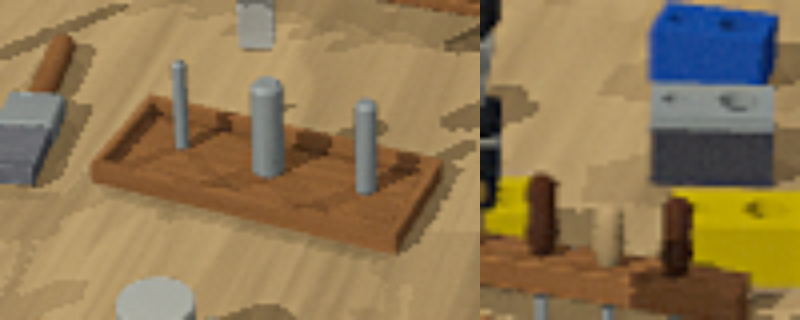

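Run:
```python
from h import *
s=snapshot("side")
print("side punch top",world(s,(256.2,250.6),.076),"foot mid",world(s,(256.8,273.2),.006)); print("side hole0",world(s,(318.4,178.4),.05))
g=cv2.GaussianBlur(s["frame"],(0,0),.5).astype(int)
for r in (256,262,268): print(r,g[r,248:266].sum(1)//3)
x,y=256.4,262
print("axis mid",world(s,(x,y),.041))
```

```text
side punch top [0.56818694 0.26322046 0.076     ] foot mid [0.5668958  0.26710999 0.006     ]
side hole0 [ 0.51394858 -0.26861042  0.05      ]
256 [151 151 150 150 134 130 134 133 122 113  99  86  81 101 108 112 136 144]
262 [ 78  85  88  85  90 128 134 131 123 113  98  83  79  97  99 103 102 102]
268 [ 96  96  94  92  94 124 133 133 122 112  97  85  77  67  65  65  64  65]
axis mid [0.56782971 0.26517085 0.041     ]
```

Request:
play_rows(plan=[[0.2, 0.17, 2, 0, 0, 0], [0, 0, 2.5, 0, 0, 0], [0, 0, 2.5, 0, 0, 0], [0, 0, 1.5, 0, 0, 0], [0, 0, 1, 0, 0, 0], [0, 0, 0.1, 0, 0, 0], [0, 0, 0, 0, 0, 0], [0, 0, 0, 0, 0, 0], [0, 0, 0, 0, 0, 0]])

```text
clock: 22.78
tool_pos: [0.5666, 0.258, 0.0562]
orientation: [179.9, 0.1, -168.2]
force: [-0.7, -1.1, -0.0]
opening: 0.0878
gripper_force: 0.0
```

Run:
```python
from h import *
togo([.567,.258,.056],-168.25,avg(4))
```

```text
std mm [0.13 0.1  0.15]
pos [0.5664 0.2579 0.0561] rpy [ 1.7995e+02  1.0000e-01 -1.6824e+02] F [-0.3 -0.2  0.1] open 0.0878 t 22.93
  shift cm [-0.063  0.002  0.005] turn z 0.01
```

Request:
play_rows(plan=[[0, 0, 0, 0, 0, 0], [0, 0, 0, 0, 0, 0], [0, 0, 0, 0, 0, 0], [0, 0, 0, 0, 0, 0], [0, 0, 0, 0, 0, 0], [0, 0, 0, 0, 0, 0], [0, 0, 0, 0, 0, 0], [0, 0, 0, 0, 0, 0], [0, 0, 0, 0, 0, 0], [0, 0, 0, 0, 0, 0], [0, 0, 0, 0, 0, 0], [0, 0, 0, 0, 0, 0], [0, 0, 0, 0, 0, 0], [0, 0, 0, 0, 0, 0]], grip=1.5)

```text
clock: 24.15
tool_pos: [0.5659, 0.2575, 0.0549]
orientation: [180.0, 0.0, -168.2]
force: [-0.1, -0.3, -0.0]
opening: 0.0213
gripper_force: 30.0
```

Run:
```python
from h import *
o=avg(4);print(o["gripper_force"],o["moment"])
togo([.567,.258,.056],-168.25,o)
```

```text
std mm [0.01 0.01 0.01]
29.96211059333291 [ 0.36003484 -0.30784383 -0.04815327]
pos [0.566  0.2575 0.055 ] rpy [ 1.7999e+02  2.0000e-02 -1.6825e+02] F [0.3 0.2 0.6] open 0.0215 t 24.3
  shift cm [-0.112  0.025 -0.104] turn z 0.0
```

Request:
play_rows(plan=[[0, 0, -0.5, 0, 0, 0], [0, 0, -1, 0, 0, 0], [0, 0, -1.5, 0, 0, 0], [0, 0, -2, 0, 0, 0], [0, 0, -2, 0, 0, 0], [0, 0, -2, 0, 0, 0], [0, 0, -2, 0, 0, 0], [0, 0, -2, 0, 0, 0], [0, 0, -2, 0, 0, 0], [0, 0, -2, 0, 0, 0], [0, 0, -2, 0, 0, 0], [0, 0, -1.5, 0, 0, 0], [0, 0, -1, 0, 0, 0], [0, 0, 0, 0, 0, 0], [0, 0, 0, 0, 0, 0]])

```text
clock: 25.6
tool_pos: [0.5655, 0.2574, 0.27]
orientation: [180.0, 0.0, -168.3]
force: [0.7, 0.5, -3.5]
opening: 0.0211
gripper_force: 30.0
```

Request:
play_rows(plan=[[0.4, -1.26, 0, 0, 0, 0], [0.8, -2.52, 0, 0, 0, 0], [0.8, -2.52, 0, 0, 0, 0], [0.8, -2.52, 0, 0, 0, 0], [0.8, -2.52, 0, 0, 0, 0], [0.8, -2.52, 0, 0, 0, 0], [0.8, -2.52, 0, 0, 0, 0], [0.8, -2.52, 0, 0, 0, 0], [0.8, -2.52, 0, 0, 0, 0], [0.8, -2.52, 0, 0, 0, 0], [0.8, -2.52, 0, 0, 0, 0], [0.8, -2.52, 0, 0, 0, 0], [0.8, -2.52, 0, 0, 0, 0], [0.8, -2.52, 0, 0, 0, 0], [0.8, -2.52, 0, 0, 0, 0], [0.8, -2.52, 0, 0, 0, 0], [0.8, -2.52, 0, 0, 0, 0], [0.8, -2.52, 0, 0, 0, 0], [0.8, -2.52, 0, 0, 0, 0], [0.8, -2.52, 0, 0, 0, 0]])

```text
clock: 27.27
tool_pos: [0.5117, -0.2568, 0.2684]
orientation: [179.9, -0.1, -168.3]
force: [0.4, 0.6, -2.1]
opening: 0.0216
gripper_force: 30.0
```

Request:
play_rows(plan=[[0.3, -1.2, 0, 0, 0, 0], [0, 0, 1, 0, 0, 0], [0, 0, 2, 0, 0, 0], [0, 0, 2, 0, 0, 0], [0, 0, 2, 0, 0, 0], [0, 0, 2, 0, 0, 0], [0, 0, 2, 0, 0, 0], [0, 0, 1, 0, 0, 0], [0, 0, 0, 0, 0, 0], [0, 0, 0, 0, 0, 0], [0, 0, 0, 0, 0, 0], [0, 0, 0, 0, 0, 0], [0, 0, 0, 0, 0, 0]])

```text
clock: 28.35
tool_pos: [0.5133, -0.2679, 0.151]
orientation: [-180.0, 0.1, -168.2]
force: [0.7, 0.8, -1.8]
opening: 0.0215
gripper_force: 30.0
```

Run:
```python
from h import *
o=avg(4);print(o["gripper_force"])
togo([.513,-.2678,.109],-168.25,o)
```

```text
std mm [0.15 0.01 0.19]
29.95809606858529
pos [ 0.5131 -0.2679  0.1508] rpy [ 1.8003e+02  8.0000e-02 -1.6825e+02] F [ 0.1  0.2 -2.1] open 0.0211 t 28.5
  shift cm [0.013 0.014 4.177] turn z 0.0
```

Request:
play_rows(plan=[[0.01, 0.01, 1, 0, 0, 0], [0, 0, 1, 0, 0, 0], [0, 0, 1, 0, 0, 0], [0, 0, 0.7, 0, 0, 0], [0, 0, 0.3, 0, 0, 0], [0, 0, 0, 0, 0, 0], [0, 0, 0, 0, 0, 0], [0, 0, 0, 0, 0, 0], [0, 0, 0, 0, 0, 0]])

```text
clock: 29.3
tool_pos: [0.5129, -0.2678, 0.1103]
orientation: [-180.0, 0.0, -168.2]
force: [0.0, -0.1, -2.0]
opening: 0.0212
gripper_force: 30.0
```

Run:
```python
from h import *
o=avg(5);print(o["gripper_force"])
togo([.513,-.2678,.109],-168.25,o)
s=snapshot("side")
for t in ("punch","plate_hole0","plate_hole1"):
  print(t,[(np.round(q["position"],4).tolist(),round(q["score"],2)) for q in spot_point("side",t)[:3]])
cv2.imwrite("pics/s2.png",cv2.resize(s["frame"][150:210,270:350,::-1],(800,600),interpolation=cv2.INTER_CUBIC))
t=snapshot("top"); cv2.imwrite("pics/t5.png",cv2.resize(t["frame"][205:275,350:420,::-1],(560,560),interpolation=cv2.INTER_CUBIC))
```

```text
std mm [0.07 0.03 0.05]
29.95808960229624
pos [ 0.5128 -0.2678  0.1103] rpy [ 1.8002e+02  4.0000e-02 -1.6825e+02] F [-0.2 -0.1 -1.8] open 0.0213 t 29.5
  shift cm [-0.018 -0.005  0.129] turn z 0.0
punch [([0.5185, -0.269, 0.0596], 0.58)]
plate_hole0 [([0.5592, -0.2589, 0.0493], 0.72), ([0.513, -0.265, 0.0521], 0.65)]
plate_hole1 [([0.5592, -0.2589, 0.0493], 0.72), ([0.513, -0.265, 0.0521], 0.65)]
```

View pics/s2.png

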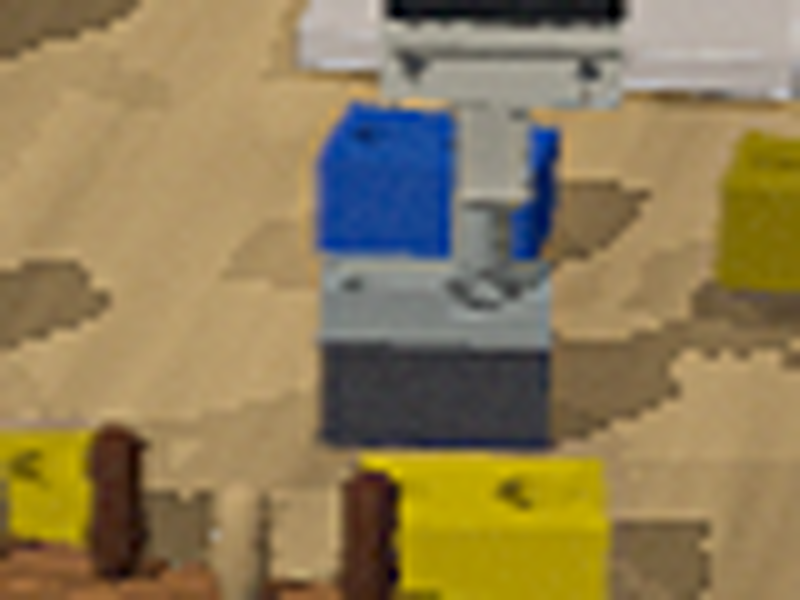

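Run:
```python
from h import *
s=snapshot("side"); f=s["frame"].astype(int)
print("cols 310..326")
for r in range(168,182): print(r,f[r,312:328].sum(1)//3, (f[r,312:328,2]-f[r,312:328,0])[::1])
# predicted axis of a punch at cutter hole, relative to plate edges, side view
p=np.array([.5302,-.2622,.204])
c,n=np.cos(p[2]),np.sin(p[2])
W=lambda x,y,z:[p[0]+c*x-n*y,p[1]+n*x+c*y,z]
for nm,q in dict(hole=(-.017,0,.05),axis60=(-.017,0,.06),axis80=(-.017,0,.08),L0=(.04,.025,.02),R0=(-.04,.025,.02),L1=(.04,.025,.045),R1=(-.04,.025,.045)).items(): print(nm,pix(s,W(*q)).round(2))
for r in (186,188,190): print(r,"L",f[r,298:308].sum(1)//3,"R",f[r,320:330].sum(1)//3)
```

```text
cols 310..326
168 [ 80  74  73 107 159 153 148 149 150 153 129  66  36  66  99  99] [118 129 136  39 -21 -19 -16 -17 -17 -19  -9  33  83  17 -56 -59]
169 [ 80  77  73 105 165 161 160 158 160 163 142  70  36  67  99 102] [123 126 138  39 -20 -20 -18 -17 -18 -23 -14  30  84  16 -62 -61]
170 [ 80  78  72 122 116  93  99  98 103 153 111  52  31  70 103 104] [117 131 139   2 -12  -7 -11 -16 -17 -27  39  79  77  20 -59 -59]
171 [ 78  79  76 126 134 140 125  85  77  80  64  41  36  90 104 103] [123 126 133  -1  -5   0   4   0  -8  87 111  89  82 -32 -64 -65]
172 [ 80  78  73 126 134 134 123  89  79  85  72  43  35  87 104 101] [121 124 136  -2  -4   0   1   1 -10  79 104  89  82 -27 -61 -59]
173 [ 76  78  71 125 134 136 123 109  84  85  66  41  46  95  93 103] [127 132 142   1 -10  -1   1  -3 -13  81 108  92  54 -52 -57 -56]
174 [ 72  79  67 126 132 135 121  89  77  84  68  40  74  91  92  84] [135 128 148   1  -5   0   0  -5 -13  85 111  92 -25 -62 -54 -54]
175 [ 90  91  87 124 134 136 121 104  84  82  63  47  93  92  87  84] [ 98 100 111   8  -3   0   1   0  -7  89 118  64 -59 -67 -48 -51
[... 516 characters left out ...]
  -1   1   3  12 -57 -71 -68]
180 [124 126 127 127 104  73  81  87 127 135 134 131 130 130 124 125] [  1   3   3   4   2   5   1   2   1   0   1   2  11 -59 -73 -66]
181 [126 126 126 145 149 149 142 136 137 138 133 136 133 138 132 131] [  1   3   1   3   2   1   1  -1   0   1   0  -1  13 -67 -77 -73]
hole [318.33 178.77]
axis60 [318.42 176.16]
axis80 [318.61 170.89]
L0 [301.48 189.24]
R0 [324.67 189.93]
L1 [301.61 182.74]
R1 [324.94 183.42]
186 L [149 149 149 138  71  51  57  56  59  60] R [58 57 62 54 59 92 95 99 97 99]
188 L [148 152 153 130  70  53  60  57  54  60] R [56 52 59 56 55 90 93 95 98 98]
190 L [130 133 135 126  68  54  57  58  56  61] R [ 59  57  56  62  59  88  85  96 100  96]
```

View pics/t5.png

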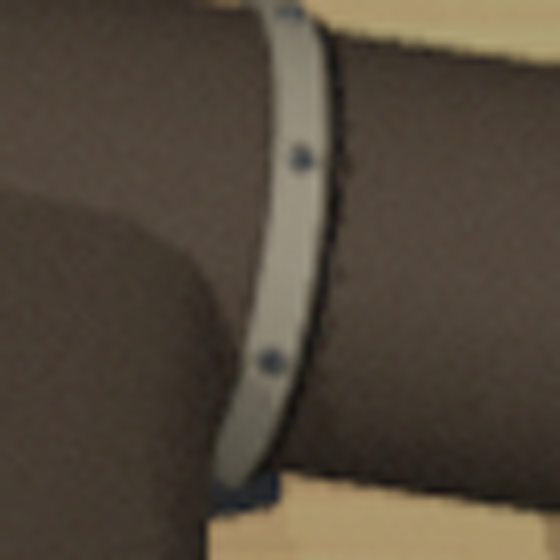

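The side view shows the punch axis at column 317.6, while the hole axis should be at 318.5, so the punch is about 3 mm too far towards +x. I'll correct that and lower it slightly.

Request:
play_rows(plan=[[0.16, 0, 0, 0, 0, 0], [0.15, 0, 0.1, 0, 0, 0], [0, 0, 0, 0, 0, 0], [0, 0, 0, 0, 0, 0], [0, 0, 0, 0, 0, 0], [0, 0, 0, 0, 0, 0], [0, 0, 0, 0, 0, 0], [0, 0, 0, 0, 0, 0]])

```text
clock: 30.52
tool_pos: [0.5096, -0.2684, 0.1089]
orientation: [-180.0, 0.0, -168.2]
force: [0.8, -1.0, -1.3]
opening: 0.0208
gripper_force: 30.0
```

Run:
```python
from h import *
o=avg(5);print(o["gripper_force"])
togo([.5097,-.2685,.109],-168.25,o)
d=np.array(o["tool_pos"][:2])-[.5311,-.2641]; print("y' mm",(-.2037*d[0]+.979*d[1])*1e3)
s=snapshot("side"); f=s["frame"].astype(int)
for r in range(171,176): print(r,(f[r,312:328,2]-f[r,312:328,0]))
for r in range(176,181): print(r,f[r,312:326].sum(1)//3)
a=cv2.resize(s["frame"][150:200,290:340,::-1],(500,500),interpolation=cv2.INTER_CUBIC); cv2.imwrite("pics/s3.png",a)
for t in ("punch","plate_hole0"): print(t,[(np.round(q["position"],4).tolist(),round(q["score"],2)) for q in spot_point("side",t)[:3]])
```

```text
std mm [0.03 0.01 0.02]
29.9582534073852
pos [ 0.5095 -0.2684  0.1089] rpy [ 180.      0.   -168.25] F [ 0.1  0.  -1.9] open 0.0213 t 30.72
  shift cm [-0.012 -0.015 -0.013] turn z 0.0
y' mm 0.20553380332861104
171 [117 118 120 144   2  -5  -1   3   0  -7  39  72  80 -31 -61 -61]
172 [122 120 120 144   0  -4   1   3   1  -8  57  84  85 -25 -61 -59]
173 [127 119 121 143   0  -8  -2   2  -5 -10  56  79  58 -51 -58 -57]
174 [141 132 139 150   2  -4   1   2  -2  -8  89  95 -25 -59 -57 -50]
175 [ 96  97 104  75  -2  -2  -3  -1   1  -7  97  67 -58 -64 -51 -47]
176 [149 147 147 145 140 132 131 119  97  80  98 105 100  87]
177 [141 145 147 134 122 121 115  96  80 101 103 101  98 133]
178 [142 145 130  85  88 116 131 141  93  67  93  94  92 126]
179 [122 125 127  96  77 119 132 143 103  76 129 146 148 135]
180 [123 125 127 129 106  79  69  85 129 135 133 131 133 127]
punch [([0.5137, -0.2676, 0.0585], 0.52)]
plate_hole0 [([0.5149, -0.2694, 0.0492], 0.48)]
```

View pics/s3.png

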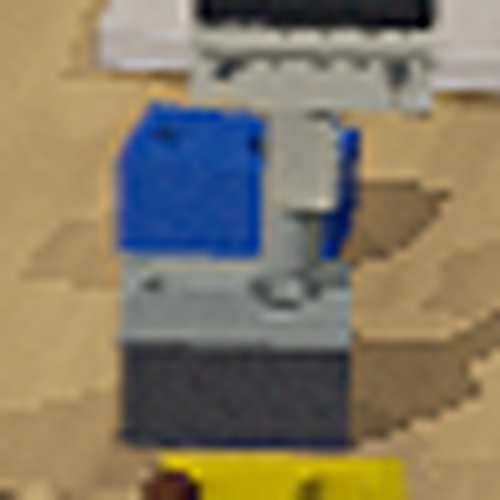

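Request:
play_rows(plan=[[-0.04, -0.02, 0, 0, 0, 0], [0, 0, 0, 0, 0, 0], [0, 0, 0, 0, 0, 0], [0, 0, 0, 0, 0, 0], [0, 0, 0, 0, 0, 0], [0, 0, 0, 0, 0, 0], [0, 0, 0, 0, 0, 0], [0, 0, 0, 0, 0, 0], [0, 0, 0, 0, 0, 0], [0, 0, 0, 0, 0, 0]])

```text
clock: 31.75
tool_pos: [0.51, -0.2685, 0.1089]
orientation: [-180.0, 0.0, -168.2]
force: [0.8, -0.1, -2.0]
opening: 0.0212
gripper_force: 30.0
```

Run:
```python
from h import *
togo([.5099,-.2685,.109],-168.25)
print(close_job())
```

```text
pos [ 0.51   -0.2685  0.1089] rpy [-180.      0.   -168.25] F [ 0.8 -0.1 -2. ] open 0.0212 t 31.75
  shift cm [ 0.006  0.    -0.012] turn z 0.0
the job is handed in; nothing more can be done
None
```

I handed the job in at about 32 s: the guide plate lies flush on the cutter block (within about 0.5 mm by camera), and the gripper holds the thickest punch upright, centred over the large hole to within about 1 mm, with about 1 cm of air under its foot.

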